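Nest a digestion vessel in its carrier and hold the carrier in the docking corner

ROBOT

A 7-joint arm with a two-finger parallel gripper is mounted at the origin on the work surface. World frame = base frame: x ahead of the robot, y to its left, z up, the work surface at z = 0. Lengths are in m, angles in rad, forces in N, time in s.
With the tool pointing down it reaches from about 0.4 to 0.9 m from the base axis. Payload 5.6 kg.
Tool frame: the origin (TCP) lies between the finger pads; the fingertips stand bot.tip_reach ahead of it and the grasp point (between the pads) lies 6 mm ahead of it (bot.tip_reach is the distance from the TCP to the fingertips, in m); x points along the fingers, z is the direction in which the jaws open and shut, and the axes are right-handed (so a half turn about x gives the same grasp; the last joint's range is limited). The gripper opens to 92 mm and grips with 3 to 60 N. Pads are 20 mm wide; open, the fingers measure 128 mm over their backs; the gripper's body (75 mm by 189 mm) begins 69 mm behind the grasp point.
Start: joints at [1.217, 0.468, -0.012, 1.603, 0.006, 1.071, -0.056], TCP at [0.199, -0.619, 0.24] pointing down, gripper open.
Joint ranges: [-2.53, 2.53], [-0.31, 2.02], [-1.57, 1.55], [0.28, 2.44], [-1.29, 4.43], [0.15, 1.84], [-2.92, 2.92]. Speed limits (rad/s): [2.57, 2.57, 3.14, 3.14, 3.14, 3.14, 3.14].

INTERFACE

Orientations are given as a unit quaternion [w, x, y, z].
In Python, from workcell import bot gives the robot as it stands. The module is installed in compiled form; this text tells all that it offers.
- The arm moves only by the tool apply_moves, never from a script. Its argument "rows" is a list of rows, each an object with "grip": the finger opening in cm, from 0 to 9.19; "translation": the shift along the world's x, y, z in cm, a list of three; "turn": the turn about the world's z in degrees. In form: [{"grip": grip, "translation": [dx, dy, dz], "turn": turn}, ...]. A call has 1 to 10 rows; each row is the pose to reach, as a shift and turn from the pose commanded when the call began; what a row does not reach only later rows make up. A row lasts 1/8 s, in which the tool goes at most 62.5 mm and 10.7 degrees, less where a joint would pass 70% of its speed; a pose out of reach is approached as far as the arm can. A call with a gripper value outside its range is refused whole. The fingers move at their own pace and stop on an object; "newtons" is the grip in N (left out, the last holds). Time passes only in rows, so rows that repeat a pose let the fingers close. It gives the time, the measured TCP pose, the force and the opening at its end, in the units of the state.
- bot.get_state(): the state, without advancing time (a new reading comes with each control period).
- bot.snapshot(name): name is "scene" or "top" or "wrist"; returns a dict with "pixels" (384x512x3 uint8, red, green, blue), "mtx" (3x3 intrinsics, pixels), "world_to_cam" (4x4, takes a point from world to camera coordinates). Camera axes: x right, y down, z forward; pixel columns grow to the right and rows downward; lengths in m; the calibration is good to about 2 mm. A picture is of the moment at which its call begins. There is no depth.
- bot.finish_job(): hands the job in, once; it reports no verdict.
The state is a dict: "time_s": time; "joint_pos": joint angles; "joint_velocities": joint speeds; "effort": joint torques, N m; "eef_pos": TCP position; "orientation": TCP orientation; "contact_force": force on the tool from outside, world axes, zero at the start; "moment": the same for the moment, N m; "opening": finger opening in m.
Only numpy, scipy, OpenCV 4.12 (cv2) and the standard library are available. Lean on these libraries where they do the work, as an engineer would, in place of code of your own. Each camera call takes 0.05 s, during which the arm holds its last target. There are 200 camera calls.

TASK

Make up the sample vessel in its carrier: stand the white liner in the round well of the blue-based carrier, then stand the narrow copper cup inside the liner, both right down and upright. Then press the carrier into the docking corner, flat on the bench and square, its well end against the orange stop and its side against the yellow stop, and finish while still holding it pressed firmly against both stops at once; do not let go. Leave the other things on the bench where they are.

Things in the scene. Friction and masses are not known exactly. Their poses are not given: they have to be found in the camera images.
- dock: Docking corner fixed to the bench, place and heading vary. Origin: on the bench surface (z = 0) at the inner corner, where the contact planes of the two stops meet. Its x axis points into the orange stop, its y axis into the yellow stop, z up; the free bay is the quadrant x < 0, y < 0. A grey corner post (26 mm square, 44 mm high) with a green dot stands outside the corner at x, y = 5 to 31 mm.
- far_stop: Orange rigid slippery bar (friction about 0.2) of the dock, 14 mm thick, 110 mm long, 40 mm high; contact face in the dock's plane x = 0, from y = -118 to -8 mm. Its origin and axes are those of the dock.
- side_stop: Yellow rigid slippery bar (friction about 0.2) of the dock, 14 mm thick, 140 mm long, 40 mm high; contact face in the dock's plane y = 0, from x = -148 to -8 mm. Its origin and axes are those of the dock.
- carrier: Loose carrier, about 0.8 kg (varies), slides easily on the bench (friction about 0.2). Origin: centre of the underside. Blue base 130 mm (x) by 90 (y), 12 thick; on its +x end an aluminium block 70 (x) by 90 (y), top 42 above the bench, with a round well; on its -x end a black grip tab. Starts 30 to 60 mm (x) and 40 to 90 (y) short of docked, up to 0.4 rad askew to the dock.
- carrier_well (a point): Centre of the floor of the round well in the carrier: 30 mm ahead (+x) of the carrier's origin, 12 mm above the bench. Well diameter 54 mm, 30 mm deep, rim 42 mm above the bench.
- carrier_tab (a point): Centre of the top of the black grip tab, 66 mm above the bench, 40 mm behind (-x) the carrier's origin. The tab is 30 mm long (carrier x), 12 mm thick (carrier y), and rises from the 12 mm base plate. Grip it across its 12 mm; the metal block begins 20 mm ahead of it.
- carrier_corner (a point): The carrier's docking corner, at its underside: +65 mm x, +45 mm y from its origin. It meets the dock's origin when docked: the +x end then lies on the orange stop, the +y side on the yellow one, the axes are parallel to the dock's and the carrier's origin is at dock x = -65, y = -45 mm.
- liner: Loose white plastic tube-shaped liner, open at the top, outer diameter 47 mm, inner 41 mm, 66 mm high, floor 4 mm thick, 60 g. Origin: centre of the underside, z up. Stands upright on the bench on one side; it and the copper cup may change places. Seated in the well it stands 36 mm proud of the block, its rim 78 mm above the bench.
- cup: Loose narrow copper-coloured cup, open at the top, outer diameter 34 mm, inner 29 mm, 88 mm high, 70 g. Origin: centre of the underside, z up. Stands upright on the bench. Seated in the liner its underside is 4 mm above the liner's, and its rim stands 26 mm above the liner's rim (104 mm above the bench).
- bottle: Bystander: glass bottle with blue cap, 68 mm diameter, 150 mm high. Origin under its centre.
- jar: Bystander: amber jar with white cap, 40 mm diameter, 55 mm high. Origin under its centre.
- vial: Bystander: small amber vial with blue cap, 28 mm diameter, 42 mm high. Origin under its centre.
- beaker: Bystander: blue plastic beaker, 60 mm diameter, 55 mm high. Origin under its centre.
- driver: Bystander: screwdriver, 170 mm long, lying along its x axis.
Not all that is in view belongs to the job. What is shaped like the carrier but pink is not meant.

How it is judged:
By the outcome, as a careful person would: the job done as asked, in the order asked, and still so for the second after the job is handed in, while the arm keeps its last pose, push and grip.
It also fails if it takes over 64 s, if anything falls off the work surface, if the arm or the gripper's body presses on something with over 40 N, if the wrist force passes 120 N, or if a joint passes its speed limit or range.

## Working session

There is one attempt and no reset: what is moved stays moved. The work goes in short steps, Python scripts to look and compute and a tool call to move; the robot and the scene stay as the last step left them, time stands still between calls to the robot, and variables do not carry over. Pictures are saved under pics/ and viewed, about 8 in all and at most 12, crops included, and the job is handed in when it is done.

Besides the shell and the picture viewer there is one more tool, called after ">>>" as name([rows], argument=value, ...), one row to a line, values as JSON. apply_moves: Moves the arm, as the interface text tells. Its arguments: {"type":"object","properties":{"rows":{"type":"array","items":{"type":"object","properties":{"grip":{"type":"number"},"translation":{"type":"array","items":{"type":"number"}},"turn":{"type":"number"}}}},"newtons":{"type":"number"}},"required":["rows"]}

```bash
mkdir -p pics; cat > h.py <<'E'
from workcell import bot
import numpy as np, cv2
def snap(n,f):
    s=bot.snapshot(n); cv2.imwrite('pics/'+f+'.png',cv2.cvtColor(s['pixels'],cv2.COLOR_RGB2BGR)); np.savez('pics/'+f,**s); return s
def ray(s,u,v,z):
    K,T=np.array(s['mtx']),np.array(s['world_to_cam']); R,t=T[:3,:3],T[:3,3]
    c=-R.T@t; d=R.T@np.linalg.inv(K)@np.array([u,v,1.]); return c+d*(z-c[2])/d[2]
def proj(s,P):
    K,T=np.array(s['mtx']),np.array(s['world_to_cam']); q=(T[:3,:3]@np.array(P,float).T).T+T[:3,3]; q=q@K.T; return q[:,:2]/q[:,2:]
def st():
    s=bot.get_state(); print(s['time_s'],np.round(s['eef_pos'],4),np.round(s['orientation'],4),np.round(s['contact_force'],1),round(s['opening'],4))
E
python3 - <<'E'
from h import *
st();print(bot.tip_reach)
a=snap('top','top0');b=snap('scene','scene0')
for s in(a,b):
    T=np.array(s['world_to_cam']);print(-T[:3,:3].T@T[:3,3], T[2,:3], s['mtx'][0])
E
```

```text
0.0 [ 0.1985 -0.6184  0.2387] [ 0.5708  0.4169  0.5719 -0.4163] [-0.5 -0.5 -0.4] 0.0926
0.025
[ 0.43927439 -0.02476719  1.28842793] [ 0.05567214  0.01621229 -0.99831747] [462.78332739   0.         265.76753049]
[1.23946735 0.18055064 1.02190373] [-0.60037508 -0.15493304 -0.78456709] [487.1055617    0.         252.90929248]
```

View pics/top0.png

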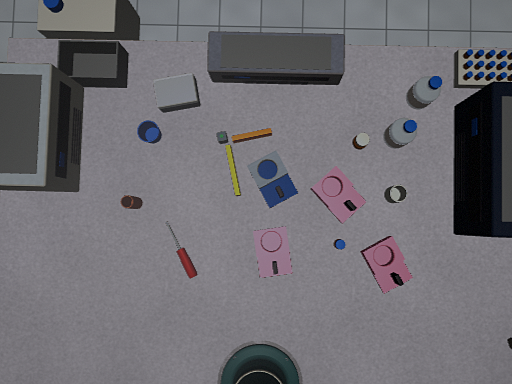

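View pics/scene0.png

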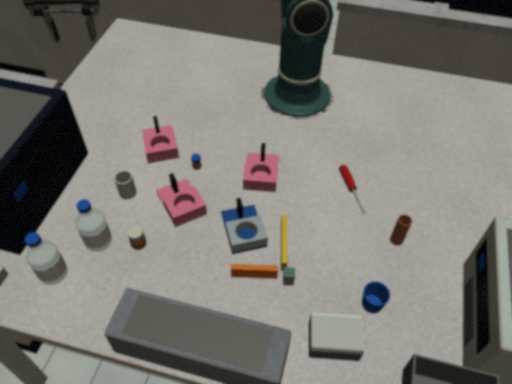

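```bash
python3 - <<'E'
from h import *
from scipy.spatial.transform import Rotation as Ro
q=bot.get_state()['orientation'];M=Ro.from_quat([q[1],q[2],q[3],q[0]]).as_matrix();print('x',M[:,0].round(3),'z',M[:,2].round(3))
s=dict(np.load('pics/top0.npz'));im=s['pixels'];hsv=cv2.cvtColor(im,cv2.COLOR_RGB2HSV)
def seg(name,lo,hi,roi,z):
    x0,y0,x1,y1=roi;m=np.zeros(im.shape[:2],np.uint8);m[y0:y1,x0:x1]=cv2.inRange(hsv,lo,hi)[y0:y1,x0:x1]
    p=np.argwhere(m)[:,::-1].astype(np.float32)
    r=cv2.minAreaRect(p);b=cv2.boxPoints(r);print(name,len(p),'cen',p.mean(0).round(1),ray(s,*p.mean(0),z)[:2].round(4));print(np.array([ray(s,*k,z)[:2] for k in b]).round(3).tolist())
seg('orange',(8,150,90),(18,255,255),(225,120,285,145),.04)
seg('yellow',(22,130,90),(34,255,255),(215,140,250,205),.04)
seg('blue',(100,150,40),(125,255,255),(240,170,305,215),.012)
seg('well',(100,100,40),(125,255,255),(250,155,282,180),.012)
seg('tab',(0,0,0),(180,255,60),(270,182,290,200),.066)
c=cv2.resize(im[115:220,205:305],None,fx=6,fy=5.7,interpolation=cv2.INTER_CUBIC)[:, :, ::-1]
c=cv2.resize(im[120:212,210:300],None,fx=4.4,fy=4.4,interpolation=cv2.INTER_CUBIC)[:, :, ::-1]
d=cv2.resize(im[170:218,372:420],None,fx=8,fy=8,interpolation=cv2.INTER_CUBIC)[:, :, ::-1]
e=cv2.resize(im[178:226,108:156],None,fx=8,fy=8,interpolation=cv2.INTER_CUBIC)[:, :, ::-1]
h=200
o=np.zeros((600,800,3),np.uint8);o[:c.shape[0],:c.shape[1]]=c
d=cv2.resize(d,(290,290));e=cv2.resize(e,(290,290));o[:290,400:690]=d;o[300:590,400:690]=e
cv2.imwrite('pics/crop1.png',o)
E
```

```text
x [-0.001  0.001 -1.   ] z [ 0.306 -0.952 -0.002]
orange 174 cen [251.2 133.9] [0.6812 0.0398]
[[0.676, 0.093], [0.699, -0.012], [0.687, -0.015], [0.663, 0.09]]
yellow 224 cen [232.4 169.6] [0.5823 0.0881]
[[0.649, 0.11], [0.651, 0.098], [0.517, 0.067], [0.514, 0.079]]
blue 712 cen [276.5 187.5] [ 0.5389 -0.0331]
[[0.575, 0.036], [0.618, -0.038], [0.527, -0.09], [0.484, -0.016]]
well 280 cen [267.5 169.7] [ 0.5876 -0.0067]
[[0.565, 0.021], [0.614, 0.019], [0.61, -0.047], [0.562, -0.045]]
tab 58 cen [279.5 191.4] [ 0.5245 -0.0407]
[[0.535, -0.028], [0.541, -0.039], [0.514, -0.054], [0.508, -0.042]]
```

View pics/crop1.png

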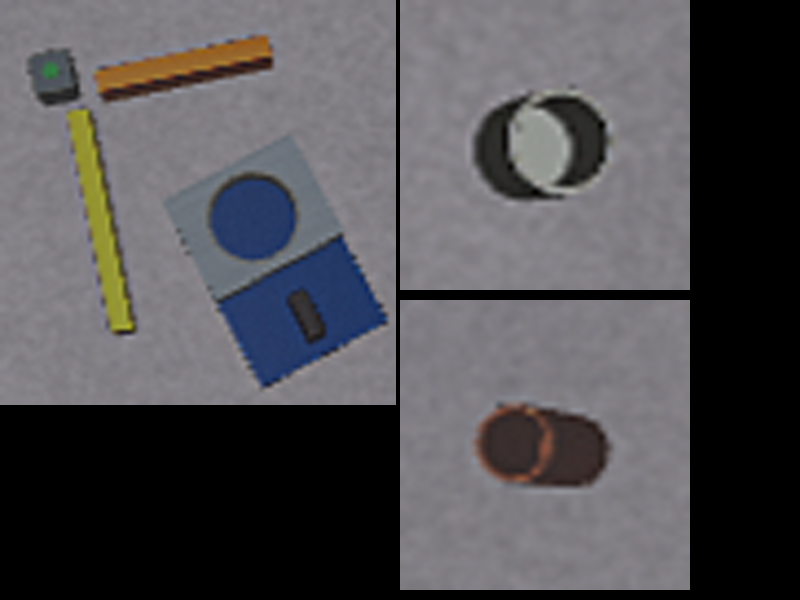

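```bash
python3 - <<'E'
from h import *
s=dict(np.load('pics/top0.npz'))
e=np.array(bot.get_state()['eef_pos'])
for n,u,v,z in [('liner',398.3,193.3,.066),('cup',126.9,201.7,.088),('well',267.5,169.7,.012),('tab',279.5,191.4,.066)]:
    p=ray(s,u,v,z);print(n,p.round(4),'shift cm',((p-e)*100).round(2))
E
```

```text
liner [ 0.5275 -0.3539  0.066 ] shift cm [ 32.9   26.45 -17.28]
cup [0.4857 0.3566 0.088 ] shift cm [ 28.71  97.5  -15.08]
well [ 0.5876 -0.0068  0.012 ] shift cm [ 38.9   61.17 -22.68]
tab [ 0.5244 -0.0408  0.066 ] shift cm [ 32.59  57.76 -17.28]
```

>>> apply_moves([
  {"grip": 9.1,"translation": [32.9,26.5,-4],"turn": 0},
  {"grip": 9.1,"translation": [32.9,26.5,-4],"turn": 0},
  {"grip": 9.1,"translation": [32.9,26.5,-4],"turn": 0},
  {"grip": 9.1,"translation": [32.9,26.5,-4],"turn": 0},
  {"grip": 9.1,"translation": [32.9,26.5,-4],"turn": 0},
  {"grip": 9.1,"translation": [32.9,26.5,-4],"turn": 0},
  {"grip": 9.1,"translation": [32.9,26.5,-4],"turn": 0},
  {"grip": 9.1,"translation": [32.9,26.5,-4],"turn": 0},
  {"grip": 9.1,"translation": [32.9,26.5,-4],"turn": 0},
], newtons=15)

```text
time_s: 1.23
eef_pos: [0.527, -0.3544, 0.1991]
orientation: [0.571, 0.416, 0.572, -0.417]
contact_force: [-0.9, -0.3, 1.0]
opening: 0.0912
```

```bash
python3 - <<'E'
from h import *
st();s=snap('wrist','w1')
T=np.array(s['world_to_cam']);print(-T[:3,:3].T@T[:3,3], T[2,:3])
p=np.array([.5275,-.3539]);print(proj(s,[[*p,.066],[*p,0]]))
E
```

```text
1.225 [ 0.527  -0.3544  0.1991] [ 0.5709  0.4164  0.5716 -0.4171] [-0.9 -0.3  1. ] 0.0912
[ 0.59496923 -0.33185636  0.34530894] [-0.24168003 -0.07773196 -0.96723756]
[[255.91876682 187.54316873]
 [255.83653389 172.00389848]]
```

View pics/w1.png

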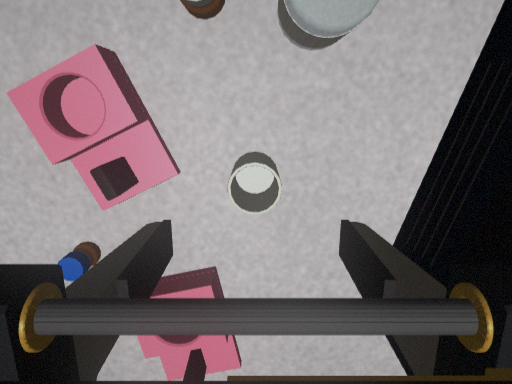

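>>> apply_moves([
  {"grip": 9.1,"translation": [0,0.1,-6],"turn": 0},
  {"grip": 9.1,"translation": [0,0.1,-11],"turn": 0},
  {"grip": 9.1,"translation": [0,0.1,-14],"turn": 0},
  {"grip": 9.1,"translation": [0,0.1,-14],"turn": 0},
  {"grip": 4.3,"translation": [0,0.1,-14],"turn": 0},
  {"grip": 4.3,"translation": [0,0.1,-14],"turn": 0},
  {"grip": 4.3,"translation": [0,0.1,-14],"turn": 0},
  {"grip": 4.3,"translation": [0,0.1,-14],"turn": 0},
  {"grip": 4.3,"translation": [0,0.1,-14],"turn": 0},
  {"grip": 4.3,"translation": [0,0.1,-14],"turn": 0},
], newtons=15)

```text
time_s: 2.52
eef_pos: [0.528, -0.3529, 0.06]
orientation: [0.572, 0.417, 0.571, -0.417]
contact_force: [-1.2, -0.2, 4.1]
opening: 0.0471
```

>>> apply_moves([
  {"grip": 4.3,"translation": [0,0.1,5],"turn": 0},
  {"grip": 4.3,"translation": [0,0.1,11],"turn": 0},
  {"grip": 4.3,"translation": [-3,6,12],"turn": 0},
  {"grip": 4.3,"translation": [-3,12,12],"turn": 0},
  {"grip": 4.3,"translation": [-3,18,12],"turn": 0},
  {"grip": 4.3,"translation": [-3,24,12],"turn": 0},
  {"grip": 4.3,"translation": [-3,30,12],"turn": 0},
  {"grip": 4.3,"translation": [-3,34,12],"turn": 0},
  {"grip": 4.3,"translation": [-3,34,12],"turn": 0},
], newtons=15)

```text
time_s: 3.65
eef_pos: [0.4975, -0.0092, 0.1796]
orientation: [0.572, 0.415, 0.573, -0.414]
contact_force: [-0.2, -1.0, -0.8]
opening: 0.0467
```

```bash
python3 - <<'E'
from h import *
st();s=snap('wrist','w2')
print(proj(s,[[.586,-.007,.042],[.586,-.007,.012]]))
e=bot.get_state()['eef_pos'];print(proj(s,[[e[0],e[1],e[2]+.006]]))
E
```

```text
3.65 [ 0.4975 -0.0092  0.1796] [ 0.5725  0.415   0.573  -0.4144] [-0.2 -1.  -0.8] 0.0467
[[288.09481845  85.28770125]
 [284.96950381  86.94851746]]
[[262.20551171 265.10912568]]
```

View pics/w2.png

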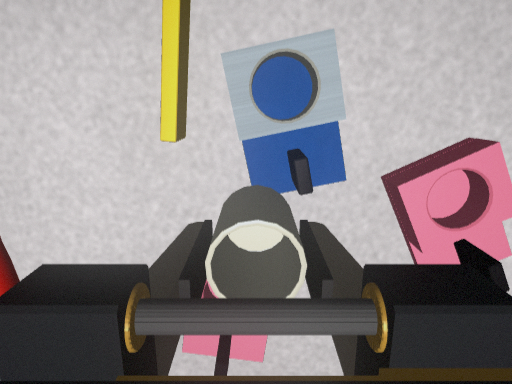

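>>> apply_moves([
  {"grip": 4.3,"translation": [4.5,0.1,0],"turn": 0},
  {"grip": 4.3,"translation": [8.8,0.2,-3],"turn": 0},
  {"grip": 4.3,"translation": [8.8,0.2,-6.5],"turn": 0},
  {"grip": 4.3,"translation": [8.8,0.2,-6.5],"turn": 0},
  {"grip": 4.3,"translation": [8.8,0.2,-8],"turn": 0},
  {"grip": 4.3,"translation": [8.8,0.2,-9.2],"turn": 0},
  {"grip": 4.3,"translation": [8.8,0.2,-10],"turn": 0},
  {"grip": 4.3,"translation": [8.8,0.2,-10.5],"turn": 0},
  {"grip": 4.3,"translation": [8.8,0.2,-10.5],"turn": 0},
], newtons=15)

```text
time_s: 4.82
eef_pos: [0.5902, -0.0107, 0.0794]
orientation: [0.575, 0.419, 0.568, -0.414]
contact_force: [0.2, 0.6, 16.6]
opening: 0.0468
```

```bash
python3 - <<'E'
from h import *
st();s=snap('wrist','w3');t=snap('scene','s3')
i=cv2.resize(t['pixels'][165:295,185:315],(400,400),interpolation=cv2.INTER_CUBIC)[:,:,::-1]
o=np.zeros((400,800,3),np.uint8);o[:300,:400]=cv2.resize(s['pixels'],(400,300))[:,:,::-1];o[:,400:]=i;cv2.imwrite('pics/c3.png',o)
E
```

```text
4.825 [ 0.5902 -0.0107  0.0794] [ 0.5746  0.4187  0.5683 -0.4142] [ 0.2  0.6 16.6] 0.0468
```

View pics/c3.png

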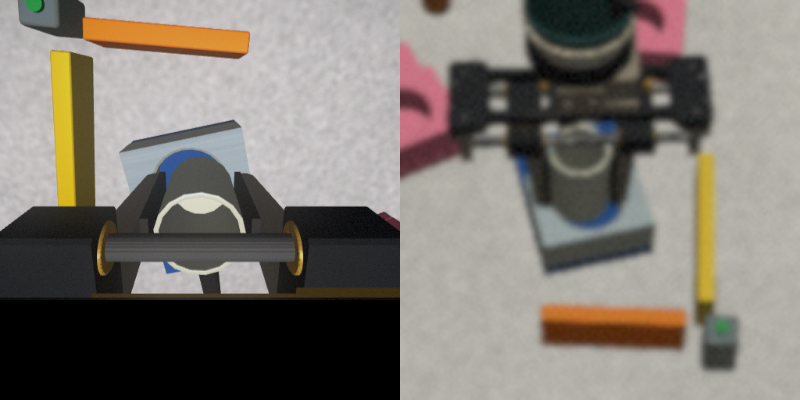

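```bash
python3 - <<'E'
from h import *
a=dict(np.load('pics/w2.npz'));b=dict(np.load('pics/w3.npz'))
for n,s,P in(('w2',a,[(222,53),(334,29),(345,118),(243,138)]),('w3',b,[(153.6,194.6),(307,156)])):
    Q=np.array([ray(s,*p,.042)[:2] for p in P]);print(n,Q.round(4).tolist());d=Q[1]-Q[0];L=np.hypot(*d);n_=np.array([-d[1],d[0]])/L;print(L,np.degrees(np.arctan2(n_[1],n_[0])),'well',(Q[0]+Q[1])/2-.035*n_)
o=np.hstack([a['pixels'][20:150,200:360],]);
x=b['pixels'][140:370,130:360]
cv2.imwrite('pics/c4.png',cv2.resize(x,(600,600),interpolation=cv2.INTER_CUBIC)[:,:,::-1])
E
```

```text
w2 [[0.5927, 0.0507], [0.6364, -0.0268], [0.5763, -0.0603], [0.5344, 0.0148]]
0.08897021841197174 29.44027937288752 well [ 0.58405688 -0.00528919]
w3 [[0.5926, 0.0512], [0.6399, -0.024]]
0.08883421465432507 32.12041088357156 well [ 0.5865986  -0.00500778]
```

View pics/c4.png

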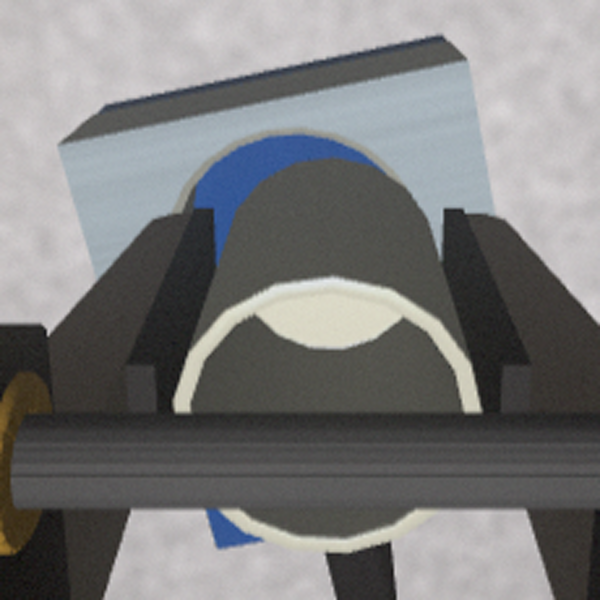

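>>> apply_moves([
  {"grip": 4.3,"translation": [0,0,2],"turn": 0},
  {"grip": 4.3,"translation": [0.1,0.35,4],"turn": 0},
  {"grip": 4.3,"translation": [0.1,0.35,4],"turn": 0},
  {"grip": 4.3,"translation": [0.1,0.35,4],"turn": 0},
])

```text
time_s: 5.42
eef_pos: [0.5863, -0.0078, 0.1145]
orientation: [0.571, 0.417, 0.571, -0.417]
contact_force: [-0.4, -0.2, 0.2]
opening: 0.0469
```

```bash
python3 - <<'E'
from h import *
st();s=snap('wrist','w4')
cv2.imwrite('pics/c5.png',cv2.resize(s['pixels'][110:360,110:380],(594,550),interpolation=cv2.INTER_CUBIC)[:,:,::-1])
e=bot.get_state()['eef_pos'];print(proj(s,[[e[0],e[1],e[2]+.006],[e[0],e[1],e[2]-.06],[e[0],e[1],.042]]))
E
```

```text
5.425 [ 0.5863 -0.0078  0.1145] [ 0.5712  0.4165  0.5713 -0.4169] [-0.4 -0.2  0.2] 0.0469
[[256.73641069 263.74616786]
 [256.31561394 216.4502669 ]
 [256.26405753 210.65552884]]
```

View pics/c5.png

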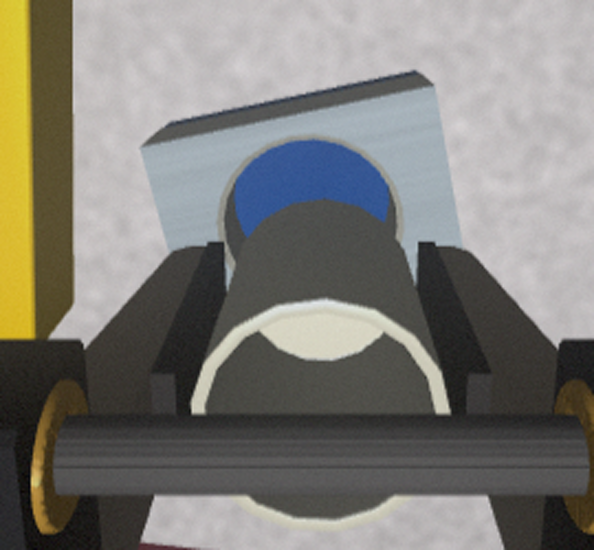

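```bash
python3 - <<'E'
from h import *
from scipy.optimize import least_squares
s=dict(np.load('pics/w4.npz'));t=np.linspace(0,2*np.pi,90)
def f(p):
    q=proj(s,np.c_[p[0]+.027*np.cos(t),p[1]+.027*np.sin(t),t*0+.042]);return [q[:,0].min()-209.5,q[:,0].max()-293.2,q[:,1].min()-171.8]
r=least_squares(f,[.586,-.007],x_scale=.01);print(r.x,r.fun)
Q=np.array([ray(s,*p,.042)[:2] for p in [(174.5,176.8),(306.8,148.6)]]);d=Q[1]-Q[0];n=np.array([-d[1],d[0]])/np.hypot(*d);print(np.hypot(*d),np.degrees(np.arctan2(n[1],n[0])),Q.mean(0)-.035*n)
E
```

```text
[ 0.58520084 -0.00456863] [ 2.29685946 -2.29659181 -0.13525905]
0.08925129954550376 29.917382836935204 [ 0.58393197 -0.00492369]
```

>>> apply_moves([
  {"grip": 4.3,"translation": [-0.1,0.3,0],"turn": 0},
  {"grip": 4.3,"translation": [-0.1,0.3,0],"turn": 0},
  {"grip": 4.3,"translation": [-0.1,0.3,-2],"turn": 0},
  {"grip": 4.3,"translation": [-0.1,0.3,-3],"turn": 0},
  {"grip": 4.3,"translation": [-0.1,0.3,-3.8],"turn": 0},
  {"grip": 4.3,"translation": [-0.1,0.3,-4.4],"turn": 0},
  {"grip": 4.3,"translation": [-0.1,0.3,-4.4],"turn": 0},
])

```text
time_s: 6.35
eef_pos: [0.5896, -0.0035, 0.0723]
orientation: [0.574, 0.418, 0.569, -0.414]
contact_force: [4.8, 0.7, 6.5]
opening: 0.0467
```

```bash
python3 - <<'E'
from h import *
from scipy.optimize import least_squares
s=dict(np.load('pics/w4.npz'));t=np.linspace(0,2*np.pi,90)
e=np.array([.5863,-.0078,.1145]);h=np.radians(17.8);F=np.array([np.cos(h),np.sin(h),0]);L=np.array([-np.sin(h),np.cos(h),0])
def circ(zr,fw,th):  # rim circle & bottom circle; tilt th about jaw axis
    ax=np.cos(th)*np.array([0,0,1])-np.sin(th)*F; f2=np.cos(th)*F+np.sin(th)*np.array([0,0,1])
    c=e+fw*F+zr*ax; C=lambda c:c+.0235*(np.outer(np.cos(t),f2)+np.outer(np.sin(t),L))
    return proj(s,C(c)),proj(s,C(c-.066*ax)),c-.066*ax
def f(p):
    a,b,_=circ(*p);return [a[:,0].min()-(110+190/2.2),a[:,0].max()-(110+451/2.2),a[:,1].min()-(110+299/2.2),a[:,1].max()-(110+522/2.2),b[:,1].min()-(110+199/2.2)]
r=least_squares(f,[.02,0,0],x_scale=.01);print(r.x,np.degrees(r.x[2]),np.round(r.fun,1),circ(*r.x)[2])
E
```

```text
[ 0.02524562 -0.00621144 -0.01308059] -0.7494623752143564 [ 2.8 -0.  -0.8  1.4 -0.7] [ 0.57987835 -0.00986177  0.07374911]
```

>>> apply_moves([
  {"grip": 4.3,"translation": [0.2,0.1,2],"turn": 0},
  {"grip": 4.3,"translation": [0.5,0.2,3.5],"turn": 0},
  {"grip": 4.3,"translation": [0.5,0.2,3.5],"turn": 0},
  {"grip": 4.3,"translation": [0.5,0.2,3.5],"turn": 0},
])

```text
time_s: 6.85
eef_pos: [0.5903, -0.0025, 0.105]
orientation: [0.571, 0.416, 0.572, -0.417]
contact_force: [-0.9, 0.4, -0.8]
opening: 0.0467
```

```bash
python3 - <<'E'
from h import *
st();s=snap('wrist','w5')
cv2.imwrite('pics/c6.png',cv2.resize(s['pixels'][110:360,110:380],(594,550),interpolation=cv2.INTER_CUBIC)[:,:,::-1])
E
```

```text
6.85 [ 0.5903 -0.0025  0.105 ] [ 0.5711  0.4164  0.5716 -0.4169] [-0.9  0.4 -0.8] 0.0467
```

View pics/c6.png

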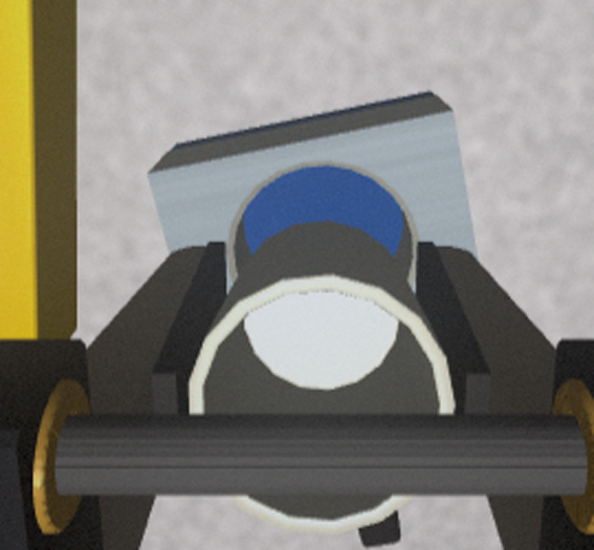

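```bash
cat > fit.py <<'E'
from h import *
from scipy.optimize import least_squares
t=np.linspace(0,2*np.pi,90);h=np.radians(17.8);F=np.array([np.cos(h),np.sin(h),0]);L=np.array([-np.sin(h),np.cos(h),0])
def well(s,ul,ur,vt):
    def f(p):
        q=proj(s,np.c_[p[0]+.027*np.cos(t),p[1]+.027*np.sin(t),t*0+.042]);return [q[:,0].min()-ul,q[:,0].max()-ur,q[:,1].min()-vt]
    r=least_squares(f,[.586,-.007],x_scale=.01);print('well',r.x.round(4),r.fun.round(1));return r.x
def circ(s,e,p,R,H):
    zr,fw,lw,th=p
    ax=np.cos(th)*np.array([0,0,1])-np.sin(th)*F; f2=np.cos(th)*F+np.sin(th)*np.array([0,0,1])
    c=e+fw*F+lw*L+zr*ax; C=lambda c,r:proj(s,c+r*(np.outer(np.cos(t),f2)+np.outer(np.sin(t),L)))
    return C(c,R),C(c-H*ax,R),C(c-(H-.004)*ax,R-.003),c-H*ax
def liner(s,e,ul,ur,vt,vb,bt,fb=None):
    def f(p):
        a,b,i,_=circ(s,e,p,.0235,.066);o=[a[:,0].min()-ul,a[:,0].max()-ur,a[:,1].min()-vt,a[:,1].max()-vb,b[:,1].min()-bt]
        return o+([i[:,1].max()-fb] if fb else [])
    r=least_squares(f,[.02,0,0,0],x_scale=.01);print('zr,fw,lw',r.x.round(4),'tilt',np.degrees(r.x[3]),'bottom',circ(s,e,r.x,.0235,.066)[3].round(4),r.fun.round(1))
E
python3 - <<'E'
from fit import *
s=dict(np.load('pics/w5.npz'));k=lambda x:110+x/2.2
w=well(s,k(227),k(418),k(161))
liner(s,np.array([.5903,-.0025,.105]),k(189),k(454),k(276),k(532),k(221),k(388))
E
```

```text
well [ 0.585  -0.0043] [ 2.5 -2.5 -0.2]
zr,fw,lw [ 0.0297 -0.0064  0.0004 -0.1693] tilt -9.698982443288527 bottom [ 0.5783 -0.0059  0.0692] [ 0.1 -0.1 -0.   0.1 -0.2  0.1]
```

>>> apply_moves([
  {"grip": 4.3,"translation": [-1,0,6],"turn": 0},
  {"grip": 4.3,"translation": [-6,4,7],"turn": 0},
  {"grip": 4.3,"translation": [-11,9,7],"turn": 0},
  {"grip": 4.3,"translation": [-16.1,13.2,5],"turn": 0},
  {"grip": 4.3,"translation": [-16.1,13.2,0],"turn": 0},
  {"grip": 4.3,"translation": [-16.1,13.2,-4],"turn": 0},
  {"grip": 4.3,"translation": [-16.1,13.2,-6],"turn": 0},
  {"grip": 4.3,"translation": [-16.1,13.2,-6.4],"turn": 0},
  {"grip": 4.3,"translation": [-16.1,13.2,-6.8],"turn": 0},
  {"grip": 4.3,"translation": [-16.1,13.2,-6.8],"turn": 0},
])

```text
time_s: 8.15
eef_pos: [0.4302, 0.1297, 0.0382]
orientation: [0.572, 0.417, 0.571, -0.416]
contact_force: [-0.2, 0.0, -0.5]
opening: 0.0467
```

>>> apply_moves([
  {"grip": 5.5,"translation": [0,0,0],"turn": 0},
  {"grip": 9.1,"translation": [0,0,0],"turn": 0},
  {"grip": 9.1,"translation": [0,0,0],"turn": 0},
  {"grip": 9.1,"translation": [0,0,0],"turn": 0},
  {"grip": 9.1,"translation": [0,0,2],"turn": 0},
  {"grip": 9.1,"translation": [0,0,7],"turn": 0},
  {"grip": 9.1,"translation": [0,0,12],"turn": 0},
  {"grip": 9.1,"translation": [0,0,14],"turn": 0},
  {"grip": 9.1,"translation": [0,0,14],"turn": 0},
  {"grip": 9.1,"translation": [0,0,14],"turn": 0},
])

```text
time_s: 9.4
eef_pos: [0.4291, 0.1293, 0.1766]
orientation: [0.571, 0.416, 0.572, -0.417]
contact_force: [-0.2, 0.3, -1.2]
opening: 0.0912
```

```bash
python3 - <<'E'
from fit import *
st();s=snap('wrist','w6')
e=bot.get_state()['eef_pos'];print(proj(s,[[e[0],e[1],.066],[e[0],e[1],0]]))
cv2.imwrite('pics/c7.png',s['pixels'][:,:,::-1])
E
```

```text
9.4 [0.4291 0.1293 0.1766] [ 0.571   0.4161  0.5717 -0.4172] [-0.2  0.3 -1.2] 0.0912
[[256.1720604  195.42661994]
 [256.01495828 177.33042234]]
```

View pics/c7.png

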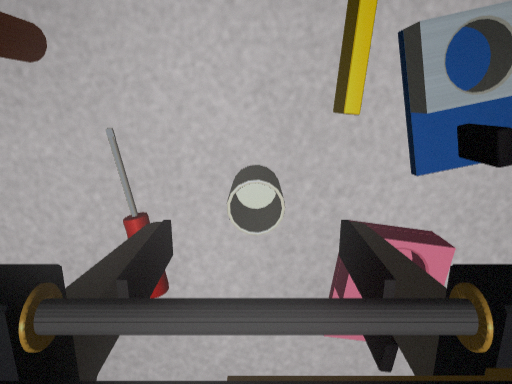

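```bash
python3 - <<'E'
from fit import *
s=dict(np.load('pics/w6.npz'))
def f(p):
    q=proj(s,np.c_[p[0]+.0235*np.cos(t),p[1]+.0235*np.sin(t),t*0+.066]);return [q[:,0].min()-228,q[:,0].max()-284,q[:,1].min()-180,q[:,1].max()-234]
r=least_squares(f,[.42,.13],x_scale=.01);print(r.x,r.fun)
print(ray(s,345,222,.042),ray(s,160,295,.02))
print((r.x-np.array([.43,.1295]))*100)
E
```

```text
[0.41915783 0.12632652] [-1.36654932  1.36860536 -0.94969856  1.10431563]
[0.42330215 0.04488529 0.042     ] [0.28719668 0.18600368 0.02      ]
[-1.08421716 -0.31734835]
```

>>> apply_moves([
  {"grip": 8,"translation": [-1.1,-0.3,-3],"turn": 0},
  {"grip": 8,"translation": [-1.1,-0.3,-7],"turn": 0},
  {"grip": 8,"translation": [-1.1,-0.3,-11],"turn": 0},
  {"grip": 8,"translation": [-1.1,-0.3,-11.8],"turn": 0},
  {"grip": 8,"translation": [-1.1,-0.3,-11.8],"turn": 0},
  {"grip": 4,"translation": [-1.1,-0.3,-11.8],"turn": 0},
  {"grip": 4,"translation": [-1.1,-0.3,-11.8],"turn": 0},
  {"grip": 4,"translation": [-1.1,-0.3,-11.8],"turn": 0},
  {"grip": 4,"translation": [-1.1,-0.3,-11.8],"turn": 0},
  {"grip": 4,"translation": [-1.1,-0.3,-11.8],"turn": 0},
], newtons=35)

```text
time_s: 10.7
eef_pos: [0.4191, 0.1266, 0.0601]
orientation: [0.572, 0.417, 0.571, -0.416]
contact_force: [-0.5, -0.4, 6.5]
opening: 0.0461
```

>>> apply_moves([
  {"grip": 4,"translation": [0,0,5],"turn": 0},
  {"grip": 4,"translation": [0,0,10],"turn": 0},
  {"grip": 4,"translation": [5,-4,10],"turn": 0},
  {"grip": 4,"translation": [10,-8,10],"turn": 0},
  {"grip": 4,"translation": [14,-11.5,9],"turn": 0},
  {"grip": 4,"translation": [16.6,-13.1,7],"turn": 0},
  {"grip": 4,"translation": [16.6,-13.1,5],"turn": 0},
  {"grip": 4,"translation": [16.6,-13.1,5],"turn": 0},
  {"grip": 4,"translation": [16.6,-13.1,4],"turn": 0},
  {"grip": 4,"translation": [16.6,-13.1,3.3],"turn": 0},
])

```text
time_s: 11.95
eef_pos: [0.5848, -0.004, 0.0927]
orientation: [0.572, 0.417, 0.571, -0.416]
contact_force: [-0.2, -0.6, -1.2]
opening: 0.0459
```

Free of contact 9 mm inside the well; going on down.

>>> apply_moves([
  {"grip": 4,"translation": [0,0,-0.7],"turn": 0},
  {"grip": 4,"translation": [0,0,-1.3],"turn": 0},
  {"grip": 4,"translation": [0,0,-1.7],"turn": 0},
  {"grip": 4,"translation": [0,0,-2.0],"turn": 0},
  {"grip": 4,"translation": [0,0,-2.1],"turn": 0},
  {"grip": 4,"translation": [0,0,-2.1],"turn": 0},
])

```text
time_s: 12.7
eef_pos: [0.585, -0.0044, 0.0722]
orientation: [0.572, 0.417, 0.571, -0.417]
contact_force: [-1.6, 0.0, 4.3]
opening: 0.0458
```

>>> apply_moves([
  {"grip": 5.5,"translation": [0,0,0],"turn": 0},
  {"grip": 8,"translation": [0,0,0],"turn": 0},
  {"grip": 9.1,"translation": [0,0,0],"turn": 0},
  {"grip": 9.1,"translation": [0,0,3],"turn": 0},
  {"grip": 9.1,"translation": [0,0,8],"turn": 0},
  {"grip": 9.1,"translation": [0,0,12.8],"turn": 0},
])

```text
time_s: 13.45
eef_pos: [0.5845, -0.0043, 0.2008]
orientation: [0.571, 0.416, 0.572, -0.417]
contact_force: [0.1, -0.6, 0.4]
opening: 0.0909
```

>>> apply_moves([
  {"grip": 9.1,"translation": [-9.9,36.1,0],"turn": 0},
  {"grip": 9.1,"translation": [-9.9,36.1,0],"turn": 0},
  {"grip": 9.1,"translation": [-9.9,36.1,0],"turn": 0},
  {"grip": 9.1,"translation": [-9.9,36.1,0],"turn": 0},
  {"grip": 9.1,"translation": [-9.9,36.1,0],"turn": 0},
  {"grip": 9.1,"translation": [-9.9,36.1,0],"turn": 0},
  {"grip": 9.1,"translation": [-9.9,36.1,0],"turn": 0},
  {"grip": 9.1,"translation": [-9.9,36.1,0],"turn": 0},
  {"grip": 9.1,"translation": [-9.9,36.1,0],"turn": 0},
])

```text
time_s: 14.58
eef_pos: [0.4867, 0.3547, 0.1994]
orientation: [0.571, 0.417, 0.57, -0.418]
contact_force: [0.9, -0.0, 0.4]
opening: 0.0914
```

```bash
python3 - <<'E'
from fit import *
st();s=snap('wrist','w7');u=snap('top','top7')
e=bot.get_state()['eef_pos'];print(proj(s,[[e[0],e[1],.088],[e[0],e[1],0]]))
o=np.zeros((600,800,3),np.uint8);o[:384,:400]=s['pixels'][:,56:456,::-1]
o[:600,400:]=cv2.resize(u['pixels'][140:215,230:280],(400,600),interpolation=cv2.INTER_CUBIC)[:,:,::-1]
c=dict(np.load('pics/w7.npz'))
cv2.imwrite('pics/c8.png',o)
E
```

```text
14.575 [0.4867 0.3547 0.1994] [ 0.571   0.4171  0.5705 -0.4177] [ 0.9 -0.   0.4] 0.0914
[[255.7548173  195.16192735]
 [255.5678786  172.73104126]]
```

View pics/c8.png

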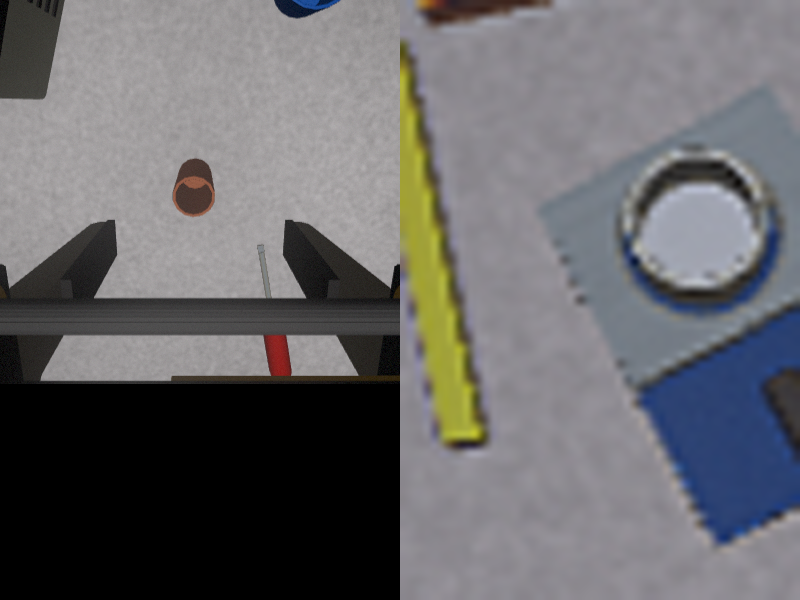

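```bash
python3 - <<'E'
from fit import *
s=dict(np.load('pics/w7.npz'));u=dict(np.load('pics/top7.npz'))
def f(p):
    q=proj(s,np.c_[p[0]+.017*np.cos(t),p[1]+.017*np.sin(t),t*0+.088]);return [q[:,0].min()-228.7,q[:,0].max()-271.3,q[:,1].min()-176,q[:,1].max()-216.5]
r=least_squares(f,[.486,.356],x_scale=.01);print(r.x,r.fun,(r.x-np.array([.486,.3565]))*100)
print('liner rim top cam',ray(u,267.1,168.4,.078), 'before', ray(u,398.3,193.3,.066))
E
```

```text
[0.48417622 0.35894729] [-0.06901262  0.06916355 -0.31376613  0.33694522] [-0.18237755  0.24472926]
liner rim top cam [ 0.58334034 -0.00655501  0.078     ] before [ 0.52751214 -0.35390991  0.066     ]
```

>>> apply_moves([
  {"grip": 9.1,"translation": [-0.1,0.1,-4],"turn": 0},
  {"grip": 9.1,"translation": [-0.1,0.1,-9],"turn": 0},
  {"grip": 9.1,"translation": [-0.1,0.1,-11],"turn": 0},
  {"grip": 9.1,"translation": [-0.1,0.1,-11],"turn": 0},
  {"grip": 2.8,"translation": [-0.1,0.1,-11],"turn": 0},
  {"grip": 2.8,"translation": [-0.1,0.1,-11],"turn": 0},
  {"grip": 2.8,"translation": [-0.1,0.1,-11],"turn": 0},
  {"grip": 2.8,"translation": [-0.1,0.1,-11],"turn": 0},
  {"grip": 2.8,"translation": [-0.1,0.1,-11],"turn": 0},
  {"grip": 2.8,"translation": [-0.1,0.1,-11],"turn": 0},
], newtons=30)

```text
time_s: 15.92
eef_pos: [0.4847, 0.3577, 0.0896]
orientation: [0.571, 0.417, 0.571, -0.417]
contact_force: [-0.1, -0.7, -0.3]
opening: 0.0333
```

>>> apply_moves([
  {"grip": 2.8,"translation": [0,0,6],"turn": 0},
  {"grip": 2.8,"translation": [0,0,11.5],"turn": 0},
  {"grip": 2.8,"translation": [1.7,-6,11.5],"turn": 0},
  {"grip": 2.8,"translation": [3.3,-12,11.5],"turn": 0},
  {"grip": 2.8,"translation": [5,-18,11.5],"turn": 0},
  {"grip": 2.8,"translation": [6.7,-24,11.5],"turn": 0},
  {"grip": 2.8,"translation": [8.3,-30,11.5],"turn": 0},
  {"grip": 2.8,"translation": [9.5,-34.5,11.5],"turn": 0},
  {"grip": 2.8,"translation": [10,-36.25,11.5],"turn": 0},
  {"grip": 2.8,"translation": [10,-36.25,11.5],"turn": 0},
])

```text
time_s: 17.18
eef_pos: [0.5847, -0.0051, 0.2043]
orientation: [0.571, 0.417, 0.571, -0.417]
contact_force: [0.4, 0.7, -0.2]
opening: 0.0332
```

>>> apply_moves([
  {"grip": 2.8,"translation": [0,0,-1],"turn": 0},
  {"grip": 2.8,"translation": [0,0,-3],"turn": 0},
  {"grip": 2.8,"translation": [0,0,-4],"turn": 0},
  {"grip": 2.8,"translation": [0,0,-4],"turn": 0},
])

```text
time_s: 17.68
eef_pos: [0.584, -0.0031, 0.1638]
orientation: [0.571, 0.416, 0.573, -0.416]
contact_force: [-0.1, -0.4, -0.4]
opening: 0.0329
```

>>> apply_moves([
  {"grip": 2.8,"translation": [0,0,-0.6],"turn": 0},
  {"grip": 2.8,"translation": [0,0,-1.2],"turn": 0},
  {"grip": 2.8,"translation": [0,0,-1.8],"turn": 0},
  {"grip": 2.8,"translation": [0,0,-2],"turn": 0},
])

```text
time_s: 18.18
eef_pos: [0.5844, -0.005, 0.144]
orientation: [0.571, 0.416, 0.572, -0.417]
contact_force: [0.5, 0.3, -0.3]
opening: 0.0327
```

>>> apply_moves([
  {"grip": 2.8,"translation": [0,0,-1],"turn": 0},
  {"grip": 2.8,"translation": [0,0,-2],"turn": 0},
  {"grip": 2.8,"translation": [0,0,-3],"turn": 0},
  {"grip": 2.8,"translation": [0,0,-3.6],"turn": 0},
  {"grip": 2.8,"translation": [0,0,-3.9],"turn": 0},
  {"grip": 2.8,"translation": [0,0,-4],"turn": 0},
  {"grip": 2.8,"translation": [0,0,-4],"turn": 0},
])

```text
time_s: 19.05
eef_pos: [0.5851, -0.0046, 0.1054]
orientation: [0.572, 0.417, 0.571, -0.416]
contact_force: [-2.2, 0.2, 3.7]
opening: 0.0331
```

>>> apply_moves([
  {"grip": 5,"translation": [0,0,0],"turn": 0},
  {"grip": 7,"translation": [0,0,0],"turn": 0},
  {"grip": 7,"translation": [0,0,0],"turn": 0},
  {"grip": 7,"translation": [0,0,3],"turn": 0},
  {"grip": 7,"translation": [0,0,7],"turn": 0},
  {"grip": 5,"translation": [0,0,10],"turn": 0},
  {"grip": 5,"translation": [-6.1,-3.5,10],"turn": 8},
  {"grip": 5,"translation": [-6.1,-3.5,10],"turn": 12},
  {"grip": 5,"translation": [-6.1,-3.5,10],"turn": 12},
  {"grip": 5,"translation": [-6.1,-3.5,10],"turn": 12},
])

```text
time_s: 20.3
eef_pos: [0.5245, -0.0395, 0.2047]
orientation: [0.612, 0.355, 0.611, -0.355]
contact_force: [-0.5, 0.4, 0.0]
opening: 0.0501
```

```bash
python3 - <<'E'
from fit import *
st();s=snap('wrist','w8');u=snap('top','top8')
im=s['pixels'];e=bot.get_state()['eef_pos']
print(proj(s,[[.524,-.040,.066],[.585,-.005,.104],[.585,-.005,.078]]))
hsv=cv2.cvtColor(im,cv2.COLOR_RGB2HSV)
m=cv2.inRange(hsv,(3,90,60),(18,255,255));n,l,stt,c=cv2.connectedComponentsWithStats(m)
print([(stt[i].tolist(),c[i].round(1).tolist()) for i in range(1,n) if stt[i][4]>80])
o=np.zeros((600,800,3),np.uint8);o[:384,:512]=im[:,:,::-1]
o[384:,:400]=cv2.resize(u['pixels'][130:211,215:365],(400,216),interpolation=cv2.INTER_CUBIC)[:,:,::-1]
cv2.imwrite('pics/c9.png',o)
E
```

```text
20.3 [ 0.5245 -0.0395  0.2047] [ 0.6118  0.3551  0.6115 -0.3546] [-0.5  0.4  0. ] 0.0501
[[256.28822675 187.87230662]
 [256.32293873 105.18599765]
 [256.24008508 104.94223046]]
[([274, 0, 52, 14, 395], [304.7, 4.4]), ([230, 80, 47, 49, 1521], [254.3, 104.8]), ([502, 145, 10, 32, 205], [507.8, 161.7]), ([124, 283, 20, 25, 213], [132.7, 292.6]), ([368, 283, 18, 19, 130], [376.6, 291.0]), ([309, 335, 23, 15, 199], [318.8, 339.7]), ([137, 376, 98, 5, 317], [188.8, 377.8]), ([235, 376, 134, 5, 417], [297.4, 377.7])]
```

View pics/c9.png

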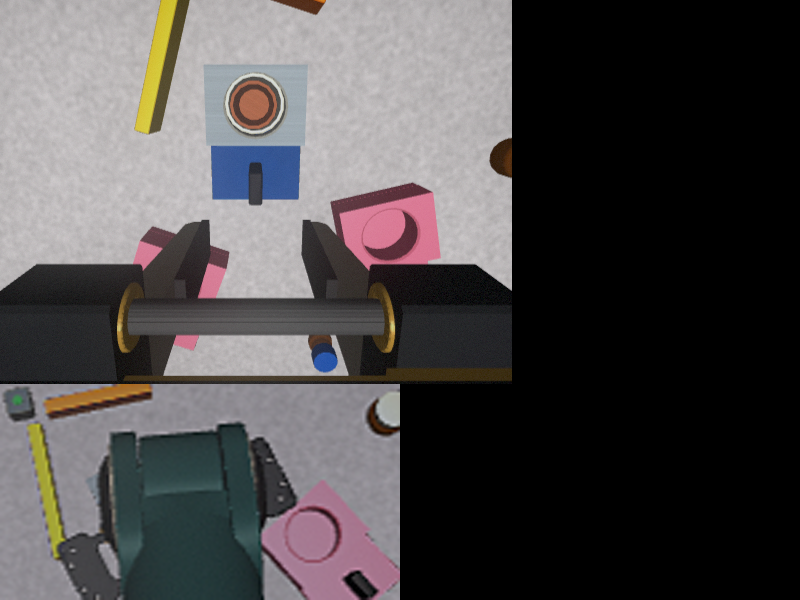

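>>> apply_moves([
  {"grip": 5,"translation": [0,0,-6],"turn": 12},
  {"grip": 5,"translation": [0,0,-6],"turn": 0},
  {"grip": 5,"translation": [0,0,-11],"turn": 0},
  {"grip": 5,"translation": [0,0,-14.5],"turn": 0},
  {"grip": 5,"translation": [0,0,-14.5],"turn": 0},
  {"grip": 0.8,"translation": [0,0,-14.5],"turn": 0},
  {"grip": 0.8,"translation": [0,0,-14.5],"turn": 0},
  {"grip": 0.8,"translation": [0,0,-14.5],"turn": 0},
  {"grip": 0.8,"translation": [0,0,-14.5],"turn": 0},
  {"grip": 0.8,"translation": [0,0,-14.5],"turn": 0},
], newtons=50)

```text
time_s: 21.65
eef_pos: [0.5241, -0.0399, 0.0603]
orientation: [0.612, 0.355, 0.611, -0.354]
contact_force: [-1.2, -0.6, 6.1]
opening: 0.0118
```

>>> apply_moves([
  {"grip": 0.8,"translation": [0.2,0.3,0],"turn": -2},
  {"grip": 0.8,"translation": [0.6,0.9,0],"turn": -5},
  {"grip": 0.8,"translation": [1.1,1.7,0],"turn": -8},
  {"grip": 0.8,"translation": [1.7,2.7,0],"turn": -11},
  {"grip": 0.8,"translation": [2.3,3.7,0],"turn": -14},
  {"grip": 0.8,"translation": [2.8,4.6,0],"turn": -16},
  {"grip": 0.8,"translation": [3.2,5.2,0],"turn": -16.8},
  {"grip": 0.8,"translation": [3.5,5.6,0],"turn": -16.8},
  {"grip": 0.8,"translation": [3.5,5.7,0],"turn": -16.8},
  {"grip": 0.8,"translation": [3.5,5.7,0],"turn": -16.8},
])

```text
time_s: 22.9
eef_pos: [0.5592, 0.0157, 0.0603]
orientation: [0.554, 0.44, 0.552, -0.441]
contact_force: [-0.9, -2.6, 5.8]
opening: 0.0118
```

```bash
cat > m.py <<'E'
from fit import *
from scipy.spatial.transform import Rotation as Ro
import sys
S=bot.get_state();q=S['orientation'];z=Ro.from_quat([q[1],q[2],q[3],q[0]]).as_matrix()[:,2]
st();print('jaw heading-90', (np.degrees(np.arctan2(z[1],z[0]))%180)-90,'moment',np.round(S['moment'],2))
h=np.radians(13.);X=np.array([np.cos(h),np.sin(h)]);Y=np.array([-X[1],X[0]]);f=np.array(S['contact_force'][:2]);print('Fx dock',f@X,'Fy',f@Y)
s=snap('wrist',sys.argv[1]);im=s['pixels'];hsv=cv2.cvtColor(im,cv2.COLOR_RGB2HSV)
def edge(name,lo,hi,side):   # contact-face top edge by fitting extreme mask pixels, z=.04
    m=cv2.morphologyEx(cv2.inRange(hsv,lo,hi),cv2.MORPH_OPEN,np.ones((3,3)));n,l,a,c=cv2.connectedComponentsWithStats(m)
    if n<2: print(name,'none');return
    k=1+a[1:,4].argmax();p=np.argwhere(l==k)[:,::-1];r=cv2.minAreaRect(p.astype(np.float32))
    W=np.array([ray(s,*x,.04)[:2] for x in p]);b=cv2.boxPoints(cv2.minAreaRect(W.astype(np.float32)*1000))/1000
    print(name,a[k].tolist(),'dock-frame(about .66,.099)',(1e3*((b-[.660,.099])@np.c_[X,Y])).round(1).tolist())
edge('orange',(8,170,130),(16,255,255),0);edge('yellow',(22,170,150),(32,255,255),0)
E
python3 m.py w9
```

```text
22.9 [0.5592 0.0157 0.0603] [ 0.5536  0.4404  0.5525 -0.4408] [-0.9 -2.6  5.8] 0.0118
jaw heading-90 12.911421752705849 moment [-0.47  0.18 -0.07]
Fx dock -1.4172941765578528 Fy -2.348291415850365
orange [140, 0, 60, 2, 120] dock-frame(about .66,.099) [[-1.7, -6.5], [-1.8, -32.9], [-1.4, -32.9], [-1.3, -6.5]]
yellow [92, 22, 52, 242, 6607] dock-frame(about .66,.099) [[-129.8, 16.1], [-129.7, 2.6], [-10.2, 3.0], [-10.3, 16.5]]
```

>>> apply_moves([
  {"grip": 0.8,"translation": [0.15,0.45,0],"turn": 0},
  {"grip": 0.8,"translation": [0.3,0.9,0],"turn": 0},
  {"grip": 0.8,"translation": [0.41,1.33,0],"turn": 0},
  {"grip": 0.8,"translation": [0.36,1.53,0],"turn": 0},
  {"grip": 0.8,"translation": [0.34,1.63,0],"turn": 0},
  {"grip": 0.8,"translation": [0.34,1.63,0],"turn": 0},
  {"grip": 0.8,"translation": [0.34,1.63,0],"turn": 0},
])

```text
time_s: 23.82
eef_pos: [0.5631, 0.0321, 0.0603]
orientation: [0.554, 0.441, 0.552, -0.44]
contact_force: [1.5, -4.1, 4.5]
opening: 0.0118
```

```bash
python3 m.py w10
```

```text
23.825 [0.5631 0.0321 0.0603] [ 0.5538  0.4407  0.5523 -0.4405] [ 1.5 -4.1  4.5] 0.0118
jaw heading-90 12.915524816696404 moment [-0.66 -0.06 -0.15]
Fx dock 0.5844650069798092 Fy -4.2959597502006615
orange [175, 16, 238, 4, 822] dock-frame(about .66,.099) [[-1.5, -6.5], [-1.6, -113.7], [-0.4, -113.7], [-0.3, -6.5]]
yellow [127, 40, 45, 224, 5959] dock-frame(about .66,.099) [[-122.3, 16.1], [-122.2, 2.7], [-10.2, 3.1], [-10.3, 16.4]]
```

>>> apply_moves([
  {"grip": 0.8,"translation": [-0.02,0.1,0],"turn": 0},
  {"grip": 0.8,"translation": [-0.045,0.2,0],"turn": 0},
  {"grip": 0.8,"translation": [-0.07,0.3,0],"turn": 0},
  {"grip": 0.8,"translation": [-0.07,0.3,0],"turn": 0},
  {"grip": 0.8,"translation": [-0.07,0.3,0],"turn": 0},
])

```text
time_s: 24.5
eef_pos: [0.5631, 0.0324, 0.0604]
orientation: [0.554, 0.44, 0.551, -0.441]
contact_force: [2.4, -9.0, 5.0]
opening: 0.0112
```

```bash
python3 m.py w11
```

```text
24.5 [0.5631 0.0324 0.0604] [ 0.5545  0.4405  0.5511 -0.4414] [ 2.4 -9.   5. ] 0.0112
jaw heading-90 12.843292953698622 moment [-1.94 -0.37 -0.01]
Fx dock 0.3219842521009779 Fy -9.345611215839249
orange [175, 15, 239, 6, 827] dock-frame(about .66,.099) [[-2.0, -6.4], [-1.4, -114.2], [0.2, -114.2], [-0.5, -6.4]]
yellow [127, 41, 45, 223, 5862] dock-frame(about .66,.099) [[-122.1, 16.1], [-122.1, 2.8], [-10.5, 3.1], [-10.6, 16.4]]
```

>>> apply_moves([
  {"grip": 0.8,"translation": [0.1,0.02,0],"turn": 0},
  {"grip": 0.8,"translation": [0.2,0.05,0],"turn": 0},
  {"grip": 0.8,"translation": [0.3,0.07,0],"turn": 0},
  {"grip": 0.8,"translation": [0.4,0.09,0],"turn": 0},
  {"grip": 0.8,"translation": [0.5,0.11,0],"turn": 0},
  {"grip": 0.8,"translation": [0.6,0.14,0],"turn": 0},
  {"grip": 0.8,"translation": [0.7,0.16,0],"turn": 0},
  {"grip": 0.8,"translation": [0.7,0.16,0],"turn": 0},
])

```text
time_s: 25.55
eef_pos: [0.5666, 0.0332, 0.0603]
orientation: [0.553, 0.438, 0.553, -0.443]
contact_force: [-8.6, -11.8, 14.5]
opening: 0.0118
```

```bash
python3 m.py w12
```

```text
25.55 [0.5666 0.0332 0.0603] [ 0.5529  0.4382  0.5528 -0.4435] [ -8.6 -11.8  14.5] 0.0118
jaw heading-90 12.860100359419647 moment [-1.91  1.38  0.29]
Fx dock -11.06940434642328 Fy -9.593629636899164
orange [357, 24, 55, 3, 165] dock-frame(about .66,.099) [[-1.3, -88.7], [-1.3, -113.3], [-0.5, -113.3], [-0.4, -88.7]]
yellow [127, 48, 45, 216, 5589] dock-frame(about .66,.099) [[-118.8, 16.1], [-118.7, 2.8], [-10.3, 3.1], [-10.4, 16.4]]
```

>>> apply_moves([
  {"grip": 0.8,"translation": [0.1,0.15,0],"turn": 0.1},
  {"grip": 0.8,"translation": [0.2,0.3,0],"turn": 0.2},
  {"grip": 0.8,"translation": [0.3,0.45,0],"turn": 0.3},
  {"grip": 0.8,"translation": [0.35,0.6,0],"turn": 0.3},
  {"grip": 0.8,"translation": [0.35,0.6,0],"turn": 0.3},
  {"grip": 0.8,"translation": [0.35,0.6,0],"turn": 0.3},
])

```text
time_s: 26.35
eef_pos: [0.5668, 0.0334, 0.0602]
orientation: [0.552, 0.434, 0.554, -0.447]
contact_force: [-16.9, -23.2, 26.0]
opening: 0.0113
```

```bash
python3 m.py w13; python3 - <<'E'
from h import *
s=dict(np.load('pics/w13.npz'));
h=np.radians(13.15);X=np.array([np.cos(h),np.sin(h),0]);Y=np.array([-X[1],X[0],0]);O=np.array([.660,.099,0])-.0015*X+.0029*Y
P=[O+a*X+b*Y+np.array([0,0,c]) for a,b,c in [(0,0,.042),(0,-.09,.042),(-.07,0,.042),(-.13,0,.012),(-.035,-.045,.104)]]
q=proj(s,P);print(q.round(1).tolist())
g=cv2.cvtColor(s['pixels'],cv2.COLOR_RGB2BGR)
o=np.zeros((600,800,3),np.uint8);c=cv2.resize(g[0:240,100:420],(800,600),interpolation=cv2.INTER_CUBIC)
cv2.imwrite('pics/c10.png',c)
E
```

```text
26.35 [0.5668 0.0334 0.0602] [ 0.5524  0.4342  0.5537 -0.4469] [-16.9 -23.2  26. ] 0.0113
jaw heading-90 12.928561228668642 moment [-4.25  3.44  0.11]
Fx dock -21.662012412016526 Fy -18.813182274646795
orange [357, 23, 56, 4, 171] dock-frame(about .66,.099) [[-1.3, -88.3], [-1.3, -113.3], [-0.0, -113.3], [-0.0, -88.3]]
yellow [127, 48, 45, 216, 5619] dock-frame(about .66,.099) [[-118.6, 16.1], [-118.6, 2.8], [-10.5, 3.0], [-10.5, 16.4]]
[[152.6, 25.5], [355.4, 25.1], [164.7, 179.3], [183.8, 260.4], [256.3, 112.3]]
```

```bash
python3 - <<'E'
from h import *
from scipy.spatial.transform import Rotation as Ro
q=bot.get_state()['orientation'];M=Ro.from_quat([q[1],q[2],q[3],q[0]]).as_matrix();h=np.radians(13.15);X=np.array([np.cos(h),np.sin(h),0]);Y=np.array([-X[1],X[0],0])
print('tool tilt deg along dock X,Y',np.degrees(M[:,0]@X),np.degrees(M[:,0]@Y))
s=dict(np.load('pics/w13.npz'));im=s['pixels']
for u in (175,230,330): print('col',u,[tuple(map(int,im[v,u])) for v in range(14,34,2)])
for v in (60,150): print('row',v,[tuple(map(int,im[v,u])) for u in range(140,178,3)])
hsv=cv2.cvtColor(im,cv2.COLOR_RGB2HSV)
def comp(n,lo,hi):
    m=cv2.inRange(hsv,lo,hi)[:230];k,l,a,c=cv2.connectedComponentsWithStats(m);print(n,[(a[i].tolist(),c[i].round(1).tolist()) for i in range(1,k) if a[i][4]>60])
comp('copper',(3,90,60),(18,255,255));comp('white',(15,5,190),(60,60,255));comp('blue',(105,150,60),(125,255,255))
E
```

```text
tool tilt deg along dock X,Y -0.8686946712720327 -0.5537331841556198
col 175 [(235, 162, 48), (236, 166, 57), (235, 166, 58), (236, 166, 59), (236, 168, 61), (230, 148, 47), (193, 163, 144), (172, 183, 189), (177, 187, 193), (182, 191, 199)]
col 230 [(238, 160, 46), (237, 160, 48), (238, 163, 51), (237, 162, 49), (236, 159, 47), (231, 139, 43), (196, 163, 144), (178, 186, 191), (181, 189, 195), (184, 191, 198)]
col 330 [(237, 149, 28), (237, 149, 29), (238, 151, 32), (236, 150, 34), (237, 151, 33), (230, 125, 21), (187, 176, 169), (179, 187, 196), (180, 190, 198), (180, 193, 198)]
row 60 [(236, 226, 62), (236, 228, 67), (237, 231, 69), (235, 231, 66), (236, 233, 74), (197, 189, 120), (185, 196, 202), (188, 200, 204), (184, 195, 201), (184, 195, 200), (188, 198, 203), (185, 196, 203), (186, 198, 205)]
row 150 [(239, 222, 66), (239, 223, 64), (239, 223, 65), (239, 224, 67), (241, 228, 68), (240, 229, 70), (238, 228, 65), (227, 205, 60), (187, 198, 202), (187, 199, 202), (189, 200, 205), (188, 200, 205), (185, 196, 202)]
copper [([171, 0, 249, 40, 6975], [302.2, 14.1]), ([194, 48, 116, 117, 10594], [251.5, 106.0])]
white [([190, 36, 127, 131, 1066], [258.1, 84.9]), ([203, 42, 104, 40, 149], [255.0, 54.1])]
blue [([181, 181, 150, 49, 6158], [256.1, 202.7])]
```

>>> apply_moves([
  {"grip": 0.8,"translation": [0,0,0.1],"turn": 0},
  {"grip": 0.8,"translation": [0,0,0.2],"turn": 0},
  {"grip": 0.8,"translation": [0,0,0.2],"turn": 0},
  {"grip": 0.8,"translation": [0,0,0.2],"turn": 0},
])

```text
time_s: 26.9
eef_pos: [0.5668, 0.0334, 0.0604]
orientation: [0.552, 0.434, 0.554, -0.447]
contact_force: [-11.8, -22.4, 10.5]
opening: 0.0119
```

```bash
python3 m.py w14; python3 - <<'E'
from h import *
im=dict(np.load('pics/w14.npz'))['pixels'].astype(int)
for u in (175,230,330): print([tuple(im[v,u].tolist()) for v in (22,24,26,28)])
for v in (60,150): print([tuple(im[v,u].tolist()) for u in range(149,170,4)])
E
```

```text
26.9 [0.5668 0.0334 0.0604] [ 0.5524  0.4342  0.5539 -0.4467] [-11.8 -22.4  10.5] 0.0119
jaw heading-90 12.941284945726423 moment [-4.27  2.27  0.15]
Fx dock -16.58253842286814 Fy -19.20823915500717
orange [358, 24, 55, 3, 165] dock-frame(about .66,.099) [[-1.3, -88.7], [-1.2, -113.2], [-0.4, -113.2], [-0.4, -88.7]]
yellow [127, 48, 45, 216, 5604] dock-frame(about .66,.099) [[-118.8, 16.1], [-118.8, 2.7], [-10.5, 3.1], [-10.5, 16.4]]
[(236, 168, 60), (229, 147, 52), (191, 163, 146), (176, 186, 192)]
[(237, 162, 47), (232, 143, 40), (196, 163, 143), (175, 183, 191)]
[(237, 151, 31), (230, 124, 13), (187, 174, 168), (177, 189, 197)]
[(236, 231, 70), (237, 234, 73), (185, 196, 201), (185, 198, 202), (184, 195, 200), (183, 194, 200)]
[(239, 225, 66), (239, 228, 64), (239, 228, 69), (232, 218, 65), (187, 199, 202), (189, 199, 203)]
```

Both stops are loaded (about 17 N and 19 N), the carrier is flat and square, and it shows no gap. Handing in.

```bash
python3 -c "
from h import *
print(bot.finish_job());st()"
```

```text
the job is handed in; nothing more can be done
None
the job is handed in; nothing more can be done
```

I stood the liner in the well and the cup in the liner, then slid the carrier by its tab into the docking corner. I handed the job in at about 27 s while still gripping the tab and pressing against both stops.

**First liner attempt:** It failed. The liner caught on the well rim, slipped and then tilted in the grip. I set it down on free bench, gripped it again more firmly, and it then went in without resistance.

**Seating:** Liner and cup each reached their full seated height with only about 4 N of contact. The last close-up showed them concentric and upright in the well.

**Docking:**
- The last force reading was about 17 N against the orange stop and 19 N against the yellow.
- In the pixels the block met both bars with no gap, along edges parallel to them. The gripper's heading was 12.9°, against about 13.1° measured for the dock.
- The tool tilted about 0.9° under the push. The gripper's height did not change, so I took the carrier to be flat.

**Not checked:**
- I had used all 12 picture views, so the final docked state was checked from pixel values and forces only, not by eye.
- I did not run a final check on the bystanders. I moved none on purpose, and no unexpected contact showed up in the forces.

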